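# Load a vial carrier through the swing gate of an intake lane

## Robot

A 7-joint arm with a two-finger parallel gripper is mounted at the origin on the work surface. World frame = base frame: x ahead of the robot, y to its left, z up, the work surface at z = 0. Lengths are in m, angles in rad, forces in N, time in s.
With the tool pointing down it reaches from about 0.35 to 0.9 m from the base axis. Payload 8.1 kg.
Tool frame: the origin (TCP) lies at the very end of the fingers, on their centre line; the grasp point (between the pads) lies 19 mm behind it (pinch_z is the distance from the TCP to the grasp point, in m); y points along the fingers, z is the direction in which the jaws open and shut, and the axes are right-handed (so a half turn about y gives the same grasp; the last joint's range is limited). The gripper opens to 85 mm and grips with 20 to 120 N. Pads are 22 mm wide; open, the fingers measure 114 mm over their backs; the gripper's body (76 mm by 85 mm) begins 54 mm behind the grasp point. The pads swing forward as they close: fully open they stand 13 mm farther back than shut.
Start: joints at [1.19, 0.434, 0.025, 1.573, -0.012, 1.134, -0.075], TCP at [0.171, -0.601, 0.191] pointing down, gripper open.
Joint ranges: [-2.62, 2.62], [-0.44, 2.09], [-1.27, 1.32], [0.08, 2.57], [-1.32, 4.46], [0.12, 2], [-2.74, 2.74]. Speed limits (rad/s): [2.22, 2.22, 3.01, 3.01, 3.14, 3.14, 3.14].

## Interface

Orientations are given as a unit quaternion [w, x, y, z].
In Python, from plant import get_state, camera, camera_params, hand_in, pinch_z gives the robot as it stands.
- The arm moves only by the tool move_arm, never from a script. Its argument "commands" is one flat list of numbers, 7 for each row, row after row: the turn, a rotation vector about the tool's x, y, z as a fraction of full scale, then the shift along the tool's x, y, z as a fraction of full scale, then the finger opening in mm, from 0 to 85.4. A call has 1 to 8 rows; each row is the pose to reach, as a shift and turn from the pose commanded when the call began, along the tool's axes at that moment; what a row does not reach only later rows make up. Full scale, the value 1, is 0.25 m for a shift and 1.5 rad for a turn. A row lasts 1/8 s, in which the tool goes at most 62.5 mm and 10.7 degrees, less where a joint would pass 70% of its speed; a pose out of reach is approached as far as the arm can. A call with a number of a shift or a turn outside -1 to 1 is refused whole. A call with a gripper value outside its range is refused whole. The fingers move at their own pace and stop on an object; "newtons" is the grip in N (left out, the last holds). Time passes only in rows, so rows that repeat a pose let the fingers close. It gives the time, the measured TCP pose, the force and the opening at its end, in the units of the state.
- get_state(): the state, without advancing time (a new reading comes with each control period).
- camera(name): name is "side" or "top" or "wrist"; returns (picture, depth): 420x560x3 uint8, blue, green, red; 420x560 float32, m along the optical axis (not along the pixel's ray), 0 where there is no reading.
- camera_params(name): a dict with "mtx" (3x3 intrinsics, pixels), "pose" (4x4, takes a point from camera to world coordinates); the wrist camera has in their place "tool_from_camera" (4x4, takes a point from camera to tool coordinates, whose origin is the TCP and whose axes are the tool frame's). Camera axes: x right, y down, z forward; pixel columns grow to the right and rows downward; lengths in m; the calibration is good to about 2 mm. A picture is of the moment at which its call begins: read the wrist's pose just before it. camera_params takes no time and is no camera call.
- hand_in(): hands the job in, once; it reports no verdict.
The state is a dict: "t": time; "q": joint angles; "dq": joint speeds; "joint_efforts": joint torques, N m; "eef_pos": TCP position; "tcp_rot": TCP orientation; "ft_force": force on the tool from outside, world axes, zero at the start; "ft_torque": the same for the moment, N m; "opening": opening from 0.0 (shut) to 1.0 (fully open).
Only numpy, scipy, OpenCV 4.12 (cv2) and the standard library are available. Lean on these libraries where they do the work, as an engineer would, in place of code of your own. Each camera call takes 0.05 s, during which the arm holds its last target. There are 200 camera calls.

## Task

Take the white vial carrier by its orange fin, set it nose first on the open end of the intake lane and push it along the lane floor so that it swings the blue gate open itself and passes through. Press it gently home against the red sprung buffer at the far end, until the buffer has clearly given way but is not driven hard against its end, and let go there. At the end the carrier stands flat on the lane floor and touching the buffer, the gate has fallen shut behind it, and the other things on the bench are where they were.

Things in the scene. Friction and masses are not known exactly. Their poses are not given: they have to be found in the camera images.
- carrier_grip (a point): Grip point of the loose white vial carrier: the middle of its upright orange fin, 34 long (x), 12 thick (y: grip across this), from 38 to 86 above the carrier's underside. x points to the nose, z up. This point is 64 above the underside, midway across the width, 26 behind the carrier's middle: 71 behind the nose face, 19 ahead of the tail face.
- carrier_center (a point): Middle of the carrier's white block, half-way up it (19 above the underside), same axes. Block 90 long (x), 48 wide (y), 38 high; whole carrier about 0.32 kg (up to 30 % more or less). At the nose end stand four amber vials with black caps, to 68 above the underside. It starts standing on the bench, to the robot's right.
- station: Fixed intake lane on the bench. Origin: on the gate line, midway across the narrow lane, at bench height. x is the direction of travel, y to its left, z up. The floor, an aluminium plate 6 thick, runs from x -200 to +275. Beyond the gate the right wall goes on at y -26; the left wall stands back at y +40 to give the gate room. Nothing stands over the lane; wall tops are 32 above the bench.
- lane_mouth (a point): Point on the lane floor, midway, where the narrow lane begins (station x -100), axes as the station. The narrow lane is 52 wide between white walls from here to the gate, 100 further on: the carrier has 2 to spare each side. Before it the walls flare out to about 78 apart over 37; before that the floor is open, without walls, for 63: set the carrier down there, nose in the flare.
- gate (a joint): Blue swing gate leaf across the lane at station x 0. 0 = shut, grows as it swings away in the direction of travel; 1.57 = along the left wall. A weak spring shuts it: about 3 to 8 N of push on the carrier's nose opens it, then under 1 N of rubbing on its flank. It can shut only once the carrier's tail is over 62 past the gate line (grip point beyond station x +81).
- gate_hinge (a point): Foot of the gate's upright hinge, on the lane floor at station x 0, y +33; axes as the station. The leaf is 58 long, 4 thick, from 8 to 38 above the bench.
- dock: Grey block ending the lane, 50 x 70 x 50, fixed to the station, axes as the station; origin at the foot of its near face, station x 225, on the lane floor. From it a steel rod points back at the gate, with a red round sprung buffer, 26 wide. Pressed home = the buffer has clearly given way, 5 N or more held a moment (aim at 7 N); over 18 N is too rough.
- rod_root (a point): Where the rod leaves the dock, 28 above the bench. The rod is clamped at another length each time, not measured: the buffer's face is 20 to 60 before this point (station x 165 to 205); find it by feel. The buffer yields 1.5 N per mm, lightly damped, and is hard after 7 mm. Let go while pressing: it eases the carrier back a few mm and stays in touch with it.
- spare: Bystander: empty grey carrier of the same shape, no vials; origin under its middle.
- amber: Bystander: amber bottle, black cap, 70 wide, 150 high; origin under its middle.
- bluecap: Bystander: amber bottle, blue cap, 60 wide, 120 high; origin under its middle.
- tub: Bystander: white jar, 64 wide, 70 high; origin under its middle.
- beaker: Bystander: clear beaker, 60 wide, 75 high; origin under its middle.
- spatula: Bystander: spatula, 170 long, lying on the bench beyond the carrier.

How it is judged:
On the way, in this order (a step that is already met when the one before it is completed fails the run):
1. the carrier, low on the lane floor and nose first, stands in the gateway and holds the gate open (value of joint gate above 0.8 rad and x of carrier_grip in the frame of station between -0.055 and 0.01 m and z of carrier_grip in the frame of station below 0.078 m and angle between the x axis of carrier_grip and the x axis of station, either way round below 0.2 rad and contact force between carrier and gate above 0.05 N), for 0.1 s.
2. the carrier is pressed home: it bears on the buffer with 5 N or more for 0.2 s (contact force between carrier and dock above 5 N), for 0.2 s.
At the end, for the whole second after the job is handed in: The gate is shut (within 0.1 rad), the carrier stands beyond it flat on the lane floor (within 4 mm in height, 0.08 rad of tilt, 0.2 rad of the lane's direction, 20 mm of its middle), nose first, at rest and still touching the sprung buffer (x of station in the frame of carrier_grip below 0 m and value of joint gate below 0.1 rad and x of carrier_grip in the frame of station above 0.085 m and z of carrier_grip in the frame of station between 0.066 and 0.074 m and y of carrier_grip in the frame of station between -0.02 and 0.02 m and angle between carrier_grip's own z axis and vertical below 0.08 rad and angle between the x axis of carrier_grip and the x axis of station, either way round below 0.2 rad and contact force between carrier and dock above 0.05 N and linear speed of carrier below 0.01 m/s).
It fails at once if the carrier is driven against the buffer with more than 18 N (contact force between carrier and dock above 18 N).
It fails at once if the gate is forced with more than 20 N (contact force between carrier and gate above 20 N).
It fails at once if another thing on the bench is shifted by more than 25 mm (distance of any of spare, amber, bluecap, tub, beaker, spatula from where it was at the start of the episode above 0.025 m).
It also fails if it takes over 59 s, if anything falls off the work surface, if the arm or the gripper's body presses on something with over 40 N, if the wrist force passes 120 N, or if a joint passes its speed limit or range.

## Working session

There is one attempt and no reset: what is moved stays moved. The work goes in short steps, Python scripts to look and compute and a tool call to move; the robot and the scene stay as the last step left them, time stands still between calls to the robot, and variables do not carry over. Pictures are saved under pics/ and viewed, about 8 in all and at most 12, crops included, and the job is handed in when it is done.

Besides the shell and the picture viewer there is one more tool, called in YAML: its name, and indented under it one key for each argument. move_arm: Moves the arm, as the interface text tells. Its arguments: {"type":"object","properties":{"commands":{"type":"array"},"newtons":{"type":"number"}},"required":["commands"]}

```bash
ls; mkdir -p pics; python3 - <<'E'
from plant import *
import cv2,numpy as np
s=get_state();print(s,pinch_z)
for n in("top","side"):
    p,d=camera(n);cv2.imwrite(f"pics/{n}0.png",p);np.save(f"pics/{n}0.npy",d);print(n,camera_params(n))
print(camera_params("wrist"))
E
```

```text
pics
{'t': 0.0, 'q': array([ 1.19039423,  0.43520687,  0.02499886,  1.57410306, -0.01160288,
        1.13398648, -0.075083  ]), 'dq': array([-2.76959385e-04, -1.69203426e-04,  4.87935522e-04,  5.21442483e-05,
       -2.18247393e-04, -1.94274258e-05,  7.15173074e-04]), 'joint_efforts': array([ 5.11042726e-04, -6.70465136e+01,  1.02534894e+00, -3.16205978e+01,
        1.55921682e-02,  1.25530342e-02,  2.75226694e-05]), 'eef_pos': array([ 0.17117285, -0.60051545,  0.19063401]), 'tcp_rot': array([ 0.09774685, -0.09800347,  0.70083595, -0.69976414]), 'ft_force': array([-0.53762385, -0.36194767,  0.07229125]), 'ft_torque': array([-0.02799743, -0.00071957,  0.03171242]), 'opening': 1.001275687247154} 0.0187
top {'mtx': array([[429.1737821 ,   0.        , 281.54266659],
       [  0.        , 429.1737821 , 214.41335962],
       [  0.        ,   0.        ,   1.        ]]), 'pose': array([[-1.62423757e-02, -9.82012881e-01,  1.88114025e-01,
         3.50082179e-01],
       [-9.99864216e-01,  1.64755517e-02, -3.24092200e-04,
        -3.01392860e-02],
       [-2.78101962e-03, -1.88093746e-01, -9.
[... 373 characters left out ...]
0.35329105,  0.6980636 , -0.62281028,  0.60150106],
       [-0.0017444 , -0.66623206, -0.74574245,  0.88164602],
       [ 0.        ,  0.        ,  0.        ,  1.        ]])}
{'mtx': array([[368.26130369,   0.        , 277.62103106],
       [  0.        , 368.26130369, 208.35014595],
       [  0.        ,   0.        ,   1.        ]]), 'tool_from_camera': array([[-8.42863841e-04,  9.48380277e-01,  3.17134262e-01,
        -8.09210610e-02],
       [-1.13472726e-03, -3.17135078e-01,  9.48379700e-01,
        -1.83665523e-01],
       [ 9.99999001e-01,  4.39494063e-04,  1.34345465e-03,
         3.26704798e-04],
       [ 0.00000000e+00,  0.00000000e+00,  0.00000000e+00,
         1.00000000e+00]])}
```

View pics/top0.png

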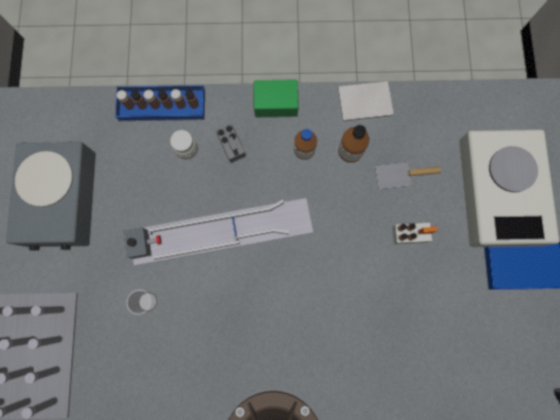

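View pics/side0.png

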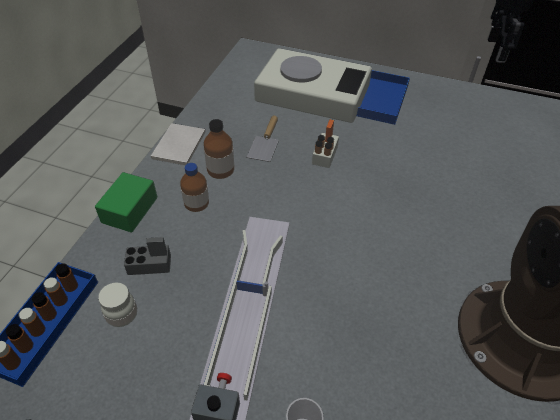

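The top view shows the lane with its gate at about (235,228), the dock at (135,242) and the mouth at about (280,220). The carrier is at (413,233), nose to the left, so travel is toward world +y. The side view agrees. Next I'll measure it with zoomed crops.

```bash
cat > h.py <<'E'
import numpy as np,cv2
from plant import *
from scipy.spatial.transform import Rotation as R
def cloud(d,K,T):
    v,u=np.mgrid[:d.shape[0],:d.shape[1]]
    P=np.stack([(u-K[0,2])/K[0,0]*d,(v-K[1,2])/K[1,1]*d,d],-1)
    return P@T[:3,:3].T+T[:3,3]
def atz(uv,z,K,T):
    uv=np.atleast_2d(uv).astype(float)
    r=np.c_[(uv[:,0]-K[0,2])/K[0,0],(uv[:,1]-K[1,2])/K[1,1],np.ones(len(uv))]@T[:3,:3].T
    return T[:3,3]+r*((z-T[2,3])/r[:,2])[:,None]
def rectify(img,K,T,z,x0,x1,y0,y1,res):
    # world plane z -> image; col = (y1-y)/res, row=(x1-x)/res
    w,h=int((y1-y0)/res),int((x1-x0)/res)
    r,c=np.mgrid[:h,:w]; X=np.stack([x1-r*res,y1-c*res,np.full(r.shape,z)],-1)
    P=(X-T[:3,3])@T[:3,:3]
    mu=(P[...,0]/P[...,2]*K[0,0]+K[0,2]).astype(np.float32);mv=(P[...,1]/P[...,2]*K[1,1]+K[1,2]).astype(np.float32)
    return cv2.remap(img,mu,mv,cv2.INTER_CUBIC)
E
python3 - <<'E'
from h import *
out=[]
p=cv2.imread("pics/top0.png");d=np.load("pics/top0.npy");c=camera_params("top");K,T=c["mtx"],c["pose"]
C=cloud(d,K,T)
for uv in[(450,300),(220,240),(135,242),(235,228),(300,210),(413,233)]:print(uv,C[uv[1],uv[0]].round(4))
im=rectify(p,K,T,.006,.26,.46,-.12,.38,.001)
im=cv2.resize(im,None,fx=1.6,fy=1.6,interpolation=cv2.INTER_CUBIC)
m=cv2.resize(p[215:250,380:450],(800,400),interpolation=cv2.INTER_CUBIC)[:,:,:]
m=cv2.resize(m,(500,250))
o=np.zeros((580,800,3),np.uint8);o[:im.shape[0],:im.shape[1]]=im[:320,:800];o[325:575,:500]=m
cv2.imwrite("pics/c1.png",o)
# carrier points
sub=C[215:250,380:450];z=sub[...,2]
hsv=cv2.cvtColor(p,cv2.COLOR_BGR2HSV)[215:250,380:450]
pts=sub[(z>.03)&(z<.05)];print("block",len(pts),pts.min(0),pts.max(0),np.median(pts[:,2]))
r=cv2.minAreaRect((pts[:,:2]*1000).astype(np.float32));print(r)
o=(hsv[...,0]<20)&(hsv[...,1]>180)&(hsv[...,2]>120)
f=sub[o];print("fin",len(f),f.min(0),f.max(0))
f=f[f[:,2]>.075];print(len(f),f.mean(0) if len(f) else 0, cv2.minAreaRect((f[:,:2]*1000).astype(np.float32)))
E
```

```text
(450, 300) [ 0.3346 -0.4593  0.0013]
(220, 240) [0.4991 0.1326 0.0042]
(135, 242) [0.489  0.334  0.0688]
(235, 228) [0.527  0.0909 0.0256]
(300, 210) [ 0.576  -0.0799  0.0044]
(413, 233) [ 0.5002 -0.3568  0.0674]
block 384 [ 0.48176008 -0.41302043  0.03055461] [ 0.53102264 -0.3215689   0.04997415] 0.037651395397436116
((506.4980773925781, -367.3224792480469), (48.402427673339844, 90.99066925048828), 1.4580708742141724)
fin 40 [ 0.50156726 -0.40572601  0.08074226] [ 0.50969335 -0.37635037  0.0895846 ]
40 [ 0.50547006 -0.39146016  0.08517301] ((505.3582763671875, -391.04730224609375), (7.9227213859558105, 29.416536331176758), 1.557668685913086)
```

View pics/c1.png

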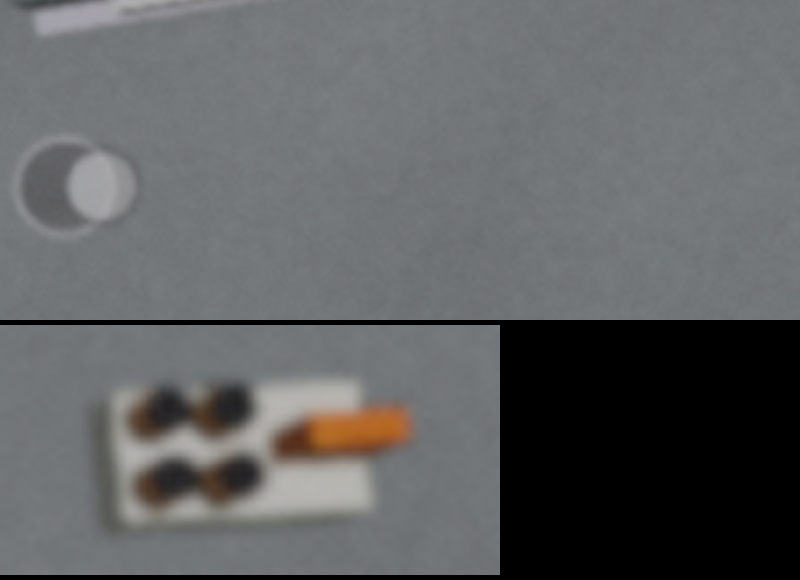

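The upper crop missed the lane (wrong x range). In the lower one the carrier measures 48.4 x 91, top at 37.7 mm, so the sizes fit. I'll redo the station crop.

```bash
python3 - <<'E'
from h import *
p=cv2.imread("pics/top0.png");d=np.load("pics/top0.npy");c=camera_params("top");K,T=c["mtx"],c["pose"]
o=[]
for z in(.006,.032):
    im=rectify(p,K,T,z,.44,.62,-.12,.38,.001)
    o.append(cv2.resize(im,(800,288),interpolation=cv2.INTER_CUBIC))
cv2.imwrite("pics/c2.png",np.vstack(o))
C=cloud(d,K,T)
z=C[...,2];reg=(C[...,0]>.44)&(C[...,0]<.62)&(C[...,1]>-.12)&(C[...,1]<.38)
dk=C[reg&(z>.047)&(z<.062)];print("dock",len(dk),cv2.minAreaRect((dk[:,:2]*1000).astype(np.float32)))
# plate: colour differs from bench
lab=cv2.cvtColor(p,cv2.COLOR_BGR2LAB).astype(int)
hsv=cv2.cvtColor(p,cv2.COLOR_BGR2HSV)
g=(hsv[...,0]>105)&(hsv[...,0]<125)&(hsv[...,1]>110)&reg
b=C[g];print("gate",len(b),b.mean(0),b.min(0),b.max(0),cv2.minAreaRect((b[:,:2]*1000).astype(np.float32)))
r=((hsv[...,0]<8)|(hsv[...,0]>172))&(hsv[...,1]>150)&reg
b=C[r];print("red",len(b),b.mean(0),b.min(0),b.max(0))
for uv in[(305,205),(300,225),(450,300)]:print(lab[uv[1],uv[0]],hsv[uv[1],uv[0]])
E
```

```text
dock 508 ((506.75177001953125, 228.11074829101562), (70.60385131835938, 279.6488952636719), 8.107589721679688)<stdin>:15: RuntimeWarning: Mean of empty slice.
  ret = um.true_divide(
Traceback (most recent call last):
ValueError: zero-size array to reduction operation minimum which has no identity
```

View pics/c2.png

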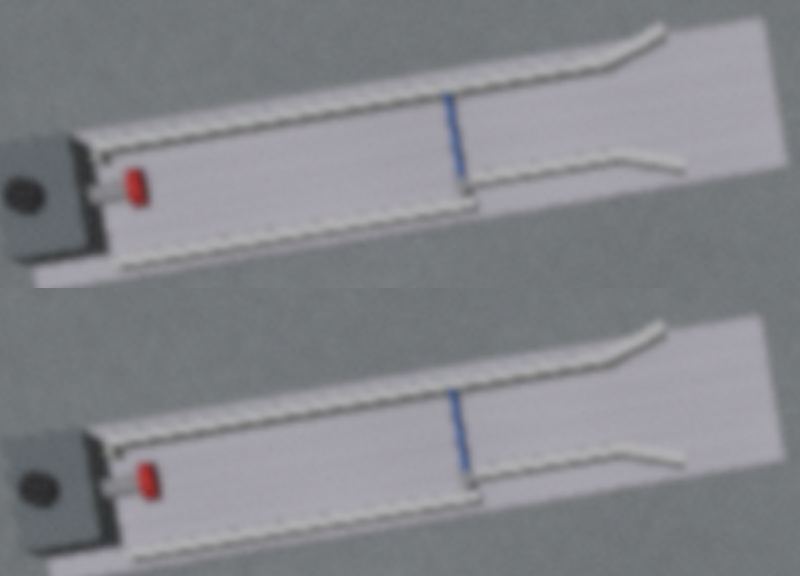

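The lane is clear now: white walls, blue gate at col 455, buffer at col 140, plate end at col 770. I'll fit the wall lines numerically.

```bash
python3 - <<'E'
from h import *
p=cv2.imread("pics/top0.png");c=camera_params("top");K,T=c["mtx"],c["pose"]
res=.0005
im=rectify(p,K,T,.032,.44,.62,-.12,.38,res).astype(float)
f=lambda r,c_:np.array([.62-r*res,.38-c_*res])
# rows in view px(1.6/mm) -> full px (2/mm): *1.25
def wall(c0,c1,r0,r1):   # c,r in view px (bottom panel), line r0->r1
    cs=np.arange(c0*1.25,c1*1.25,4).astype(int);P=[]
    g=im.min(2)
    for q in cs:
        rr=(r0+(r1-r0)*(q/1.25-c0)/(c1-c0))*1.25
        a=np.arange(int(rr-12),int(rr+13));w=g[a,q]
        w=np.clip(w-np.percentile(w,60),0,None)
        P.append(f((a*w).sum()/w.sum(),q))
    P=np.array(P);k=np.polyfit(P[:,1],P[:,0],1);e=P[:,0]-np.polyval(k,P[:,1])
    ok=abs(e)<.0015;k=np.polyfit(P[ok,1],P[ok,0],1);print("slope",k[0],"yaw",np.arctan(k[0]),"rms",e[ok].std(),ok.sum());return k
R_=wall(130,600,446-288,357-288)
L1=wall(485,615,475-288,452-288)
L2=wall(145,470,555-288,496-288)
s=np.array([0.5*(R_[0]+L2[0])])[0];print("s",s)
cs=np.cos(np.arctan(s))
y=.05;print("R-L1",(np.polyval(R_,.03)-np.polyval(L1,.03))*cs,"R-L2",(np.polyval(R_,.2)-np.polyval(L2,.2))*cs)
mid=.5*(np.polyval(R_,.03)+np.polyval(L1,.03));print("midline x at y=.03",mid)
# direction of travel
dirv=np.array([s,1])*cs;left=np.array([-1,s])*cs
# gate: blue
hsv=cv2.cvtColor(np.uint8(np.clip(im,0,255)),cv2.COLOR_BGR2HSV)
m=(hsv[...,0]>100)&(hsv[...,0]<130)&(hsv[...,1]>90)
v=np.argwhere(m);P=np.array([f(a,b) for a,b in v]);print("gate px",len(P),P.mean(0))
m0=np.array([mid,.03])
print("gate t along from m0",np.mean((P-m0)@dirv),"lat",((P-m0)@left).min(),((P-m0)@left).max())
# plate end z=.006
im6=rectify(p,K,T,.006,.44,.62,-.14,.36,res)
g=im6.min(2).astype(float);E=[]
for l in(-.03,-.02,-.01,0,.01,.02,.03):
    t=np.arange(-.16,-.1,.0005);q=m0+l*left+t[:,None]*dirv
    w=cv2.remap(g.astype(np.float32),((.36-q[:,1])/res).astype(np.float32)[None],((.62-q[:,0])/res).astype(np.float32)[None],1)[0]
    w=cv2.GaussianBlur(w[None],(7,1),0)[0];E.append(t[np.argmax(np.diff(w))])
print("plate end t",E)
m=((hsv[...,0]<8)|(hsv[...,0]>172))&(hsv[...,1]>130);P=np.array([f(a,b) for a,b in np.argwhere(m)]);print("red",len(P),np.percentile((P-m0)@dirv,[1,50,99]),"lat",np.mean((P-m0)@left))
E
```

```text
slope -0.181241233250663 yaw -0.1792949569211074 rms 0.0007037211479764108 143
slope -0.17232392316716164 yaw -0.17064793462361758 rms 0.0003949934311057793 41
slope -0.1689390980892521 yaw -0.16735887370886815 rms 0.0004909145735199653 102
s -0.17509016566995755
R-L1 0.05846111862169559 R-L2 0.07023194622581956
midline x at y=.03 0.5449368159468596
gate px 263 [0.53431179 0.09384221]
gate t along from m0 0.06471801591963537 lat -0.021640113535922247 0.024151543990397834
plate end t [np.float64(-0.13599999999999998), np.float64(-0.13699999999999998), np.float64(-0.13499999999999998), np.float64(-0.13549999999999998), np.float64(-0.13649999999999998), np.float64(-0.13649999999999998), np.float64(-0.13499999999999998)]
red 584 [0.2577922  0.26180361 0.26626572] lat 0.00011242980055282674
```

```bash
cat >> h.py <<'E'
def rot(q): return R.from_quat([q[1],q[2],q[3],q[0]])
def plan(pos,yaw_t=None):
    """shift in tool axes (fraction) and turn about tool y so tool z axis heads to yaw_t (rad, world)"""
    s=get_state();M=rot(s["tcp_rot"]).as_matrix()
    print("t",round(s["t"],2),"tcp",s["eef_pos"].round(4),"F",s["ft_force"].round(2),"open",round(s["opening"]*85.4,1))
    print("axes x,y,z:",M.T.round(3).tolist())
    if yaw_t is not None:
        z=np.array([np.cos(yaw_t),np.sin(yaw_t),0]);y=np.array([0,0,-1.]);G=np.c_[np.cross(y,z),y,z]
        print("rotvec tool frac",(R.from_matrix(M.T@G).as_rotvec()/1.5).round(4))
    print("shift frac",(M.T@(np.array(pos)-s["eef_pos"])/.25).round(4))
E
python3 - <<'E'
from h import *
for yw in(np.radians(1.46),np.radians(181.46)): plan([.506,-.3925,.15],yw)
E
```

```text
t 0.1 tcp [ 0.1712 -0.6006  0.1907] F [ 0.04 -0.7  -0.1 ] open 85.3
axes x,y,z: [[-0.962, -0.274, 0.0], [-0.001, 0.001, -1.0], [0.274, -0.962, -0.001]]
rotvec tool frac [ 9.00e-04 -8.79e-01 -5.00e-04]
shift frac [-1.516   0.1632 -0.4329]
t 0.1 tcp [ 0.1712 -0.6006  0.1907] F [ 0.04 -0.7  -0.1 ] open 85.3
axes x,y,z: [[-0.962, -0.274, 0.0], [-0.001, 0.001, -1.0], [0.274, -0.962, -0.001]]
rotvec tool frac [6.0000e-04 1.2154e+00 9.0000e-04]
shift frac [-1.516   0.1632 -0.4329]
```

move_arm:
  commands: [0,-0.12,0,-0.19,0,-0.05,85,0,-0.24,0,-0.38,0,-0.1,85,0,-0.36,0,-0.57,0,-0.16,85,0,-0.48,0,-0.76,0,-0.22,85,0,-0.6,0,-0.76,0,-0.22,85,0,-0.72,0,-0.76,0,-0.22,85,0,-0.84,0,-0.76,0,-0.22,85,0,-0.88,0,-0.76,0,-0.22,85]

```text
t: 1.1
eef_pos: [0.3387, -0.4959, 0.1909]
tcp_rot: [0.508, -0.508, 0.493, -0.492]
ft_force: [-0.7, -0.4, -0.5]
opening: 0.995
```

```bash
python3 - <<'E'
from h import *
plan([.5055,-.3925,.15],np.radians(1.46))
E
```

```text
t 1.1 tcp [ 0.3387 -0.4959  0.1909] F [-0.68 -0.4  -0.5 ] open 85.0
axes x,y,z: [[0.031, -1.0, -0.001], [-0.001, 0.001, -1.0], [1.0, 0.031, -0.0]]
rotvec tool frac [ 0.0003  0.0034 -0.0005]
shift frac [-0.3927  0.1638  0.6795]
```

move_arm:
  commands: [0,0,0,-0.1,0.0,0.2,85,0,0,0,-0.2,0.0,0.4,85,0,0,0,-0.39,0.08,0.6,85,0,0,0,-0.39,0.16,0.68,85,0,0,0,-0.39,0.16,0.68,85,0,0,0,-0.39,0.16,0.68,85]

```text
t: 1.85
eef_pos: [0.5054, -0.3948, 0.1513]
tcp_rot: [-0.506, 0.507, -0.494, 0.493]
ft_force: [0.1, 0.1, 0.9]
opening: 0.998
```

```bash
cat >> h.py <<'E'
def wrist(name):
    s=get_state();c=camera_params("wrist");W=np.eye(4);W[:3,:3]=rot(s["tcp_rot"]).as_matrix();W[:3,3]=s["eef_pos"]
    p,d=camera("wrist");T=W@c["tool_from_camera"];cv2.imwrite(f"pics/{name}.png",p);np.savez(f"pics/{name}.npz",d=d,T=T,K=c["mtx"])
    return p,d,c["mtx"],T
E
python3 - <<'E'
from h import *
plan([.5055,-.3925,.15],np.radians(1.46))
p,d,K,T=wrist("w1");C=cloud(d,K,T)
z=C[...,2];near=(abs(C[...,0]-.506)<.05)&(abs(C[...,1]+.367)<.07)
b=C[near&(z>.033)&(z<.042)];print(len(b),np.median(b[:,2]),cv2.minAreaRect((b[:,:2]*1000).astype(np.float32)))
hsv=cv2.cvtColor(p,cv2.COLOR_BGR2HSV);o=(hsv[...,0]<20)&(hsv[...,1]>180)&near
f=C[o&(z>.08)&(z<.092)];print(len(f),f[:,2].max() if len(f) else 0,cv2.minAreaRect((f[:,:2]*1000).astype(np.float32)))
E
```

```text
t 1.85 tcp [ 0.5054 -0.3948  0.1513] F [0.11 0.13 0.91] open 85.2
axes x,y,z: [[0.026, -1.0, 0.0], [-0.001, -0.0, -1.0], [1.0, 0.026, -0.001]]
rotvec tool frac [0.0007 0.0004 0.0001]
shift frac [-0.0091  0.0052  0.0005]
3643 0.0390987619250624 ((506.7152099609375, -368.7511291503906), (48.06597900390625, 89.41434478759766), 1.841715693473816)
0 0 ((0.0, 0.0), (0.0, 0.0), 0.0)
```

View pics/w1.png

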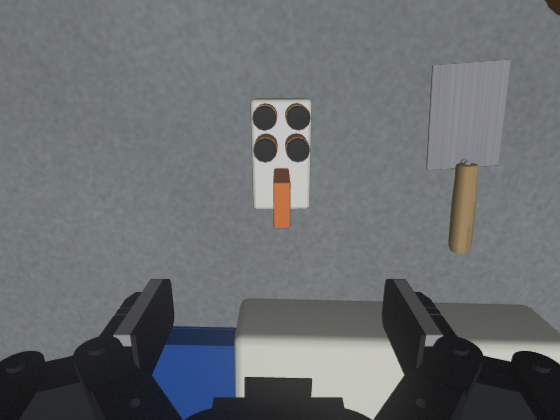

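The wrist view shows the carrier square to the jaws, with the fin at column 282 midway between the fingers. Block and height agree with the top camera to within 1.5 mm. Descend and grip.

move_arm:
  commands: [0,0.002,0,0,0.12,0.007,85,0,0.002,0,0,0.26,0.007,85,0,0.002,0,0,0.38,0.007,85,0,0.002,0,0,0.42,0.007,60,0,0.002,0,0,0.42,0.007,30,0,0.002,0,0,0.42,0.007,8,0,0.002,0,0,0.42,0.007,5,0,0.002,0,0,0.42,0.007,5]
  newtons: 50

```text
t: 2.9
eef_pos: [0.5084, -0.3942, 0.0471]
tcp_rot: [0.506, -0.506, 0.494, -0.494]
ft_force: [-0.3, -0.4, 0.5]
opening: 0.056
```

```bash
python3 - <<'E'
from h import *
plan([.5075,-.3948,.14],np.radians(1.65))
E
```

```text
t 2.9 tcp [ 0.5084 -0.3942  0.0471] F [-0.29 -0.39  0.51] open 4.8
axes x,y,z: [[0.024, -1.0, 0.001], [0.001, -0.001, -1.0], [1.0, 0.024, 0.001]]
rotvec tool frac [-0.0006 -0.0033  0.0005]
shift frac [ 0.0024 -0.3715 -0.0034]
```

The opening reads 4.8 mm, less than the 12 mm fin. Looking before I trust the grasp.

```bash
python3 - <<'E'
from h import *
p,d,K,T=wrist("w2")
p2,_=camera("side")
cv2.imwrite("pics/w2b.png",np.hstack([p[:, :],cv2.resize(p2[100:190,290:370],(240,270),interpolation=2).repeat(1,0) if False else cv2.copyMakeBorder(cv2.resize(p2[90:190,290:380],(240,267)),0,153,0,0,0)]))
E
```

```text
(no output)
```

View pics/w2b.png

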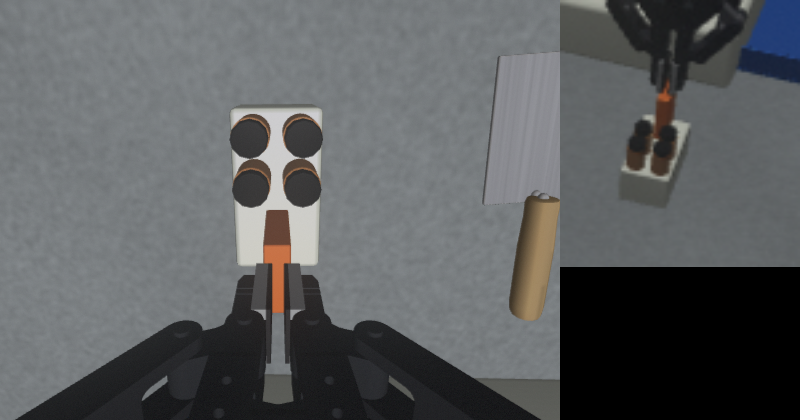

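```bash
python3 - <<'E'
from h import *
a=np.load("pics/w2.npz");d,T,K=a["d"],a["T"],a["K"];C=cloud(d,K,T)
for uv in[(277,225),(277,250),(277,270),(277,300),(277,310),(277,330),(263,270),(256,290),(293,270),(300,290),(270,280),(266,255),(288,255),(266,330),(265,210),(288,210)]:print(uv,C[uv[1],uv[0]].round(4))
s=get_state();print(s["t"],s["opening"],s["eef_pos"])
E
```

```text
(277, 225) [ 0.5073 -0.3776  0.0642]
(277, 250) [ 0.5074 -0.3802  0.087 ]
(277, 270) [ 0.5077 -0.3896  0.0875]
(277, 300) [ 0.508  -0.4042  0.0881]
(277, 310) [ 0.5081 -0.4096  0.0877]
(277, 330) [ 0.5099 -0.485   0.0014]
(263, 270) [ 0.5019 -0.3841  0.0979]
(256, 290) [ 0.4999 -0.3843  0.113 ]
(293, 270) [ 0.514  -0.3836  0.0984]
(300, 290) [ 0.5159 -0.3835  0.1136]
(270, 280) [ 0.5049 -0.3836  0.1068]
(266, 255) [ 0.5028 -0.3829  0.0867]
(288, 255) [ 0.5122 -0.3824  0.0871]
(266, 330) [ 0.504  -0.3917  0.1261]
(265, 210) [ 0.5007 -0.3786  0.0394]
(288, 210) [ 0.5134 -0.3781  0.0397]
3.0 0.059735471400254474 [ 0.50824778 -0.39407579  0.04677728]
```

```bash
python3 - <<'E'
from h import *
a=np.load("pics/w1.npz");C=cloud(a["d"],a["K"],a["T"])
for uv in[(160,283),(168,285),(140,320),(390,283),(400,290)]:print("w1",uv,C[uv[1],uv[0]].round(4))
c=camera_params("side");p,d=camera("side");C=cloud(d,c["mtx"],c["pose"])
hsv=cv2.cvtColor(p,cv2.COLOR_BGR2HSV)
m=(abs(C[...,0]-.508)<.06)&(abs(C[...,1]+.39)<.06)&(C[...,2]>.03)&(C[...,2]<.2)
dark=m&(hsv[...,2]<75)&(C[...,1]<-.372)
P=C[dark]
for lo in np.arange(.035,.14,.01):
    q=P[(P[:,2]>=lo)&(P[:,2]<lo+.01)];print(round(lo,3),len(q),(q.min(0).round(3),q.max(0).round(3)) if len(q) else "")
cv2.imwrite("pics/s2.png",cv2.resize(p[60:160,280:390],None,fx=5,fy=5,interpolation=2))
t=get_state();print(t["q"].round(4))
E
```

```text
w1 (160, 283) [ 0.461  -0.3851  0.2135]
w1 (168, 285) [ 0.4625 -0.3884  0.2093]
w1 (140, 320) [ 0.4618 -0.3848  0.2367]
w1 (390, 283) [ 0.5474 -0.3837  0.2118]
w1 (400, 290) [ 0.5489 -0.3827  0.2184]
0.035 1 (array([ 0.51 , -0.377,  0.044]), array([ 0.51 , -0.377,  0.044]))
0.045 4 (array([ 0.502, -0.404,  0.05 ]), array([ 0.51 , -0.375,  0.055]))
0.055 8 (array([ 0.501, -0.4  ,  0.056]), array([ 0.502, -0.379,  0.065]))
0.065 7 (array([ 0.501, -0.399,  0.068]), array([ 0.502, -0.377,  0.075]))
0.075 3 (array([ 0.502, -0.397,  0.077]), array([ 0.502, -0.375,  0.081]))
0.085 18 (array([ 0.497, -0.405,  0.085]), array([ 0.52 , -0.377,  0.094]))
0.095 42 (array([ 0.492, -0.402,  0.095]), array([ 0.523, -0.381,  0.105]))
0.105 41 (array([ 0.492, -0.398,  0.105]), array([ 0.524, -0.378,  0.115]))
0.115 43 (array([ 0.492, -0.404,  0.115]), array([ 0.524, -0.379,  0.125]))
0.125 52 (array([ 0.475, -0.402,  0.125]), array([ 0.535, -0.379,  0.135]))
0.135 135 (array([ 0.469, -0.405,  0.135]), array([ 0.547, -0.378,  0.145]))
[ 0.7848  0.6283 -0.3171  1.6572  0.2374  0.8939  0.3989]
```

View pics/s2.png

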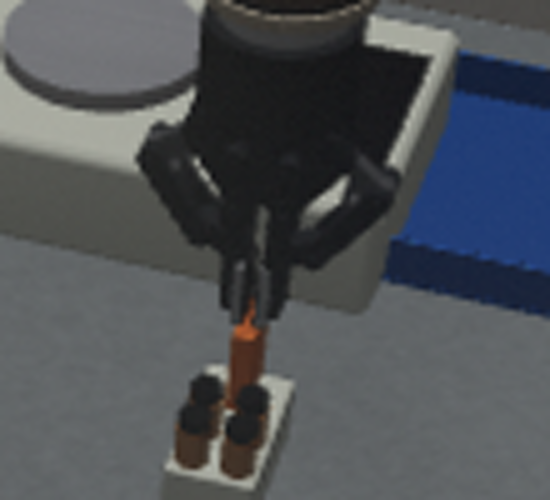

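The side view and wrist depth agree: the fingertips closed just above the fin, about 46 mm higher than the reported TCP. The stated tool length doesn't match the real one. I'll measure the tip exactly.

```bash
python3 - <<'E'
from h import *
for n,zt in(("w1",.1513),("w2",.0469)):
    a=np.load(f"pics/{n}.npz");C=cloud(a["d"],a["K"],a["T"]);v,u=np.mgrid[:420,:560]
    m=(v>200)&(C[...,2]>zt+.02 if n=="w1" else (C[...,2]>.0895)&(v>235))&(C[...,1]>-.4)&(C[...,1]<-.37)&(abs(C[...,0]-.507)<.06)
    P=C[m];P=P[np.argsort(P[:,2])];print(n,len(P),((P[:15:2])-[0,0,zt]).round(4).tolist())
E
```

```text
w1 25904 [[0.5477, -0.3895, 0.0536], [0.4623, -0.3999, 0.0541], [0.5479, -0.3998, 0.0542], [0.4625, -0.3961, 0.0542], [0.4625, -0.3974, 0.0543], [0.4625, -0.3969, 0.0544], [0.4625, -0.3983, 0.0544], [0.4626, -0.3964, 0.0545]]
w2 34340 [[0.5003, -0.3851, 0.043], [0.5151, -0.3844, 0.0437], [0.5113, -0.3844, 0.044], [0.505, -0.3845, 0.0441], [0.5168, -0.3841, 0.0442], [0.5105, -0.3842, 0.0443], [0.5164, -0.384, 0.0444], [0.5029, -0.3843, 0.0445]]
```

True tips lie about 43 mm behind the reported TCP (shut) and 54 mm (open), consistent with the 13 mm swing. So I'll open, go down 44 mm more, and grip.

move_arm:
  commands: [0,-0.003,0,0,0,-0.003,70,0,-0.003,0,0,0,-0.003,70,0,-0.003,0,0,0.06,-0.003,70,0,-0.003,0,0,0.13,-0.003,70,0,-0.003,0,0,0.175,-0.003,70,0,-0.003,0,0,0.175,-0.003,30,0,-0.003,0,0,0.175,-0.003,5,0,-0.003,0,0,0.175,-0.003,5]
  newtons: 50

```text
t: 4.05
eef_pos: [0.5078, -0.3943, 0.0032]
tcp_rot: [0.507, -0.507, 0.492, -0.493]
ft_force: [0.1, 0.4, 0.0]
opening: 0.177
```

move_arm:
  commands: [0,0,0,0,0,0,5,0,0,0,0,-0.02,0,5,0,0,0,0,-0.06,0,5,0,0,0,0,-0.12,0,5,0,0,0,0,-0.12,0,5]

```text
t: 4.68
eef_pos: [0.5085, -0.3947, 0.0346]
tcp_rot: [0.507, -0.507, 0.492, -0.494]
ft_force: [0.9, 0.4, -1.9]
opening: 0.135
```

```bash
python3 - <<'E'
from h import *
plan([.5075,-.3948,.04])
p,d,K,T=wrist("w3");C=cloud(d,K,T)
z=C[...,2];print([C[r,277].round(4).tolist() for r in(225,250,270)])
cv2.imwrite("pics/w3v.png",p)
E
```

```text
t 4.67 tcp [ 0.5085 -0.3947  0.0346] F [ 0.94  0.43 -1.9 ] open 11.5
axes x,y,z: [[0.028, -1.0, 0.002], [0.003, -0.002, -1.0], [1.0, 0.028, 0.003]]
shift frac [ 0.0003 -0.0214 -0.004 ]
[[0.5071, -0.3705, 0.0711], [0.5073, -0.3782, 0.0797], [0.5073, -0.3789, 0.0957]]
```

View pics/w3v.png

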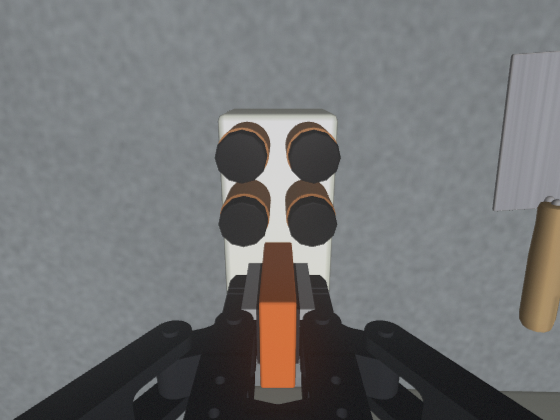

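Gripped: the fin is between the pads, opening 11.5 mm, weight shows on the wrist. Carry to a hover over the open plate.

```bash
cat >> h.py <<'E'
S0=np.array([.5339,.0930]);TH=-.1733  # station origin, yaw of left/right axis: dir=(sinTH.., )
def st(x,y=0):
    dr=np.array([np.sin(TH),np.cos(TH)]);lf=np.array([-np.cos(TH),np.sin(TH)]);return S0+x*dr+y*lf
E
python3 - <<'E'
from h import *
t=st(-.2);print(t);plan([*t,.07],-TH)
E
```

```text
[ 0.56838677 -0.10400422]
t 4.72 tcp [ 0.508  -0.3944  0.0337] F [-0.52  0.16 -3.07] open 11.8
axes x,y,z: [[0.028, -1.0, 0.001], [0.002, -0.001, -1.0], [1.0, 0.028, 0.002]]
rotvec tool frac [-0.001  -0.0966  0.0008]
shift frac [-1.1541 -0.146   0.2748]
```

move_arm:
  commands: [0,0,0,-0.03,-0.05,0.01,5,0,-0.02,0,-0.12,-0.1,0.03,5,0,-0.04,0,-0.25,-0.14,0.06,5,0,-0.06,0,-0.4,-0.145,0.1,5,0,-0.08,0,-0.55,-0.145,0.14,5,0,-0.097,0,-0.7,-0.145,0.18,5,0,-0.097,0,-0.85,-0.145,0.21,5,0,-0.097,0,-0.95,-0.145,0.23,5]

```text
t: 5.72
eef_pos: [0.5584, -0.1493, 0.0697]
tcp_rot: [0.543, -0.542, 0.453, -0.453]
ft_force: [-0.3, 0.5, -2.3]
opening: 0.133
```

```bash
python3 - <<'E'
from h import *
t=st(-.2);plan([*t,.07],-TH)
E
```

```text
t 5.72 tcp [ 0.5584 -0.1493  0.0697] F [-0.3   0.45 -2.29] open 11.4
axes x,y,z: [[0.179, -0.984, -0.001], [0.001, 0.001, -1.0], [0.984, 0.179, 0.001]]
rotvec tool frac [-0.0006  0.0044 -0.0008]
shift frac [-0.1713 -0.0008  0.0718]
```

move_arm:
  commands: [0,0.004,0,-0.09,0,0.036,5,0,0.004,0,-0.17,0,0.072,5,0,0.004,0,-0.17,0,0.072,5,0,0.004,0,-0.17,0,0.072,5]

```text
t: 6.22
eef_pos: [0.5681, -0.109, 0.0692]
tcp_rot: [-0.541, 0.541, -0.456, 0.456]
ft_force: [0.3, -1.0, -3.2]
opening: 0.131
```

```bash
python3 - <<'E'
from h import *
t=st(-.2);plan([*t,.07],-TH)
p,d,K,T=wrist("w4")
# rectified in station frame at z=.032: col across (y: left is col small?), use wrist pic beside
res=.0005
def rs(z,xa,xb,w=.05):
    xs=np.arange(xb,xa,-res);ys=np.arange(w,-w,-res)
    X=np.array([[np.r_[st(x,y),z] for y in ys] for x in xs]);P=(X-T[:3,3])@T[:3,:3]
    return cv2.remap(p,(P[...,0]/P[...,2]*K[0,0]+K[0,2]).astype(np.float32),(P[...,1]/P[...,2]*K[1,1]+K[1,2]).astype(np.float32),2)
a=rs(.032,-.14,.06);cv2.imwrite("pics/w4r.png",np.hstack([cv2.resize(p,(533,400)),a]));np.save("pics/w4r.npy",a);print(a.shape)
E
```

```text
t 6.22 tcp [ 0.5681 -0.109   0.0692] F [ 0.33 -1.05 -3.24] open 11.2
axes x,y,z: [[0.169, -0.986, 0.0], [-0.0, -0.0, -1.0], [0.986, 0.169, -0.0]]
rotvec tool frac [ 0.0001 -0.0022  0.0002]
shift frac [-0.0195 -0.0031  0.0046]
(400, 200, 3)
```

View pics/w4r.png

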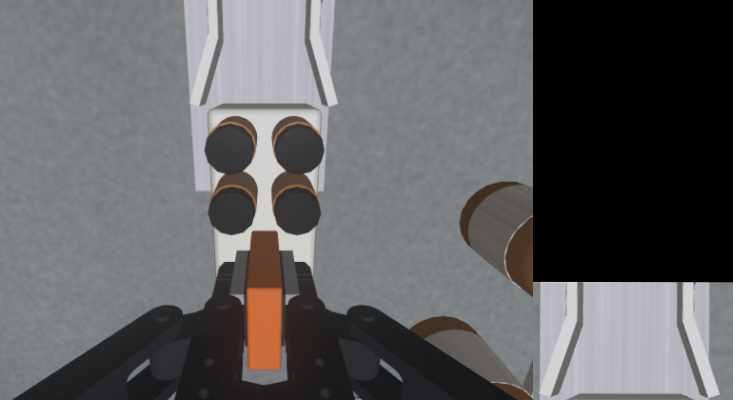

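The carrier is nose-first over the open plate and roughly aligned. I'll compare carrier and wall edges numerically in this same image.

```bash
python3 - <<'E'
from h import *
a=np.load("pics/w4r.npy");g=cv2.cvtColor(a,cv2.COLOR_BGR2GRAY)
for r in(286,300,316,330):print(r,"L",g[r,20:60].tolist(),"R",g[r,130:185].tolist())
p=cv2.imread("pics/w4.png");g=cv2.cvtColor(p,cv2.COLOR_BGR2GRAY)
for r in(118,180,255):print(r,"L",g[r,205:250].tolist(),"R",g[r,310:350].tolist())
E
```

```text
286 L [188, 187, 186, 186, 183, 184, 184, 183, 184, 184, 186, 189, 173, 163, 198, 209, 209, 209, 210, 209, 209, 209, 210, 207, 150, 107, 104, 106, 103, 113, 154, 186, 185, 186, 186, 186, 186, 183, 183, 183] R [188, 188, 191, 191, 192, 191, 188, 185, 184, 184, 182, 180, 185, 168, 124, 97, 97, 96, 102, 142, 185, 208, 210, 210, 209, 210, 209, 209, 211, 205, 179, 165, 186, 185, 182, 183, 183, 183, 180, 179, 180, 180, 183, 185, 189, 178, 150, 131, 130, 130, 132, 130, 132, 131, 130]
300 L [187, 187, 187, 186, 185, 184, 182, 183, 185, 186, 185, 185, 185, 183, 205, 209, 209, 209, 209, 209, 210, 211, 208, 193, 158, 110, 105, 106, 105, 101, 164, 188, 187, 185, 186, 186, 185, 183, 181, 182] R [186, 188, 191, 193, 192, 190, 186, 183, 183, 184, 181, 179, 181, 171, 114, 97, 97, 97, 90, 136, 196, 211, 210, 210, 210, 210, 209, 210, 210, 204, 168, 173, 186, 184, 183, 183, 183, 183, 180, 178, 180, 179, 182, 184, 186, 183, 153, 131, 129, 129, 127, 127, 128, 130, 130]
316 L [188, 187, 186, 185, 183, 183, 183, 183, 184, 186, 186, 186, 179, 205, 211, 210, 210, 210, 210, 210, 210, 210, 210, 194, 132, 110, 
[... 1395 characters left out ...]
, 86, 62, 58, 52, 53, 53, 53, 54, 53, 54, 56, 54, 53, 54, 53, 54, 53, 51, 53] R [53, 51, 54, 53, 52, 52, 53, 51, 51, 51, 54, 50, 66, 66, 95, 101, 135, 201, 209, 205, 197, 192, 186, 182, 133, 177, 183, 184, 182, 182, 187, 137, 128, 128, 128, 128, 127, 128, 127, 128]
255 L [130, 133, 131, 131, 131, 128, 128, 129, 128, 129, 129, 128, 128, 127, 126, 126, 127, 130, 130, 122, 138, 168, 180, 189, 199, 207, 207, 208, 208, 207, 208, 208, 209, 208, 208, 207, 208, 207, 207, 208, 207, 208, 208, 207, 208] R [208, 207, 208, 207, 208, 208, 207, 208, 209, 209, 208, 209, 208, 209, 208, 207, 203, 195, 188, 182, 150, 122, 128, 130, 132, 130, 131, 129, 131, 129, 128, 128, 128, 127, 127, 126, 124, 127, 127, 128]
```

```bash
python3 - <<'E'
from h import *
a=np.load("pics/w4.npz");T,K=a["T"],a["K"];p=cv2.imread("pics/w4.png");g=cv2.GaussianBlur(cv2.cvtColor(p,cv2.COLOR_BGR2GRAY),(3,3),0).astype(float)
def edge(c_of_r,rows,z):
    P=[]
    for r in rows:
        c0=int(c_of_r(r));s=np.abs(np.diff(g[r,c0-9:c0+10]));s=np.where(s>s.max()*.5,s,0);P.append([(s*(np.arange(len(s))+c0-8.5)).sum()/s.sum(),r])
    W=atz(P,z,K,T)[:,:2];k=np.polyfit(W[:,1],W[:,0],1);e=W[:,0]-np.polyval(k,W[:,1]);ok=abs(e)<.0008
    k=np.polyfit(W[ok,1],W[ok,0],1);print("th",np.arctan(k[0]).round(4),ok.sum(),len(e),"rms",e[ok].std().round(5),"y range",W[:,1].min().round(3),W[:,1].max().round(3));return k
f=1.05
L=edge(lambda r:(184+(196-184)*r/190*1.0)*f,range(2,185,3),.006)
Rr=edge(lambda r:(334-(334-323)*r/190)*f,range(2,185,3),.006)
y=-.03;print("width",(np.polyval(Rr,y)-np.polyval(L,y))*np.cos(.173),"mid x at y=-.03",(np.polyval(Rr,y)+np.polyval(L,y))/2)
E
```

```text
th -0.1677 58 61 rms 0.00014 y range -0.101 0.008
th -0.1373 42 61 rms 0.00039 y range -0.085 0.024
width 0.0929795306213126 mid x at y=-.03 0.5497506285837277
```

move_arm:
  commands: [0,0,0,-0.076,0.02,-0.004,5,0,0,0,-0.076,0.08,-0.004,5,0,0,0,-0.076,0.14,-0.004,5,0,0,0,-0.076,0.19,-0.004,5,0,0,0,-0.076,0.215,-0.004,5,0,0,0,-0.076,0.225,-0.004,5,0,0,0,-0.076,0.23,-0.004,5,0,0,0,-0.076,0.23,-0.004,5]

```text
t: 7.28
eef_pos: [0.5645, -0.0915, 0.0117]
tcp_rot: [0.54, -0.54, 0.456, -0.457]
ft_force: [-0.8, -0.3, -2.7]
opening: 0.135
```

```bash
cat >> h.py <<'E'
S0=np.array([.5325,.0928]);TH=-.1695
def stat():
    s=get_state();dr=np.array([np.sin(TH),np.cos(TH)]);lf=np.array([-np.cos(TH),np.sin(TH)]);e=s["eef_pos"][:2]-S0;f=s["ft_force"]
    z=rot(s["tcp_rot"]).as_matrix()[:,2]
    print("t",round(s["t"],2),"st x %.4f y %.4f z %.4f"%(e@dr,e@lf,s["eef_pos"][2]),"F along %.2f left %.2f up %.2f"%(f[:2]@dr,f[:2]@lf,f[2]),"yaw",np.arctan2(z[1],z[0]).round(4),"open",round(s["opening"]*85.4,1))
E
python3 -c "
from h import *
stat();plan([0,0,0],-TH)"
```

```text
t 7.28 st x -0.1871 y -0.0005 z 0.0117 F along -0.12 left 0.84 up -2.67 yaw 0.1678 open 11.5
t 7.28 tcp [ 0.5645 -0.0915  0.0117] F [-0.81 -0.26 -2.67] open 11.5
axes x,y,z: [[0.167, -0.986, 0.0], [0.001, -0.0, -1.0], [0.986, 0.167, 0.001]]
rotvec tool frac [-0.0003 -0.0011  0.0001]
shift frac [-0.738   0.0454 -2.1653]
```

move_arm:
  commands: [0,0,0,0,0.004,0,5,0,0,0,0,0.008,0,5,0,0,0,0,0.01,0,5,0,0,0,0,0.01,0,5]

```text
t: 7.78
eef_pos: [0.5644, -0.0915, 0.0092]
tcp_rot: [0.54, -0.54, 0.456, -0.456]
ft_force: [-1.9, 0.1, 2.1]
opening: 0.132
```

```bash
python3 -c "
from h import *
stat()"
```

```text
t 7.78 st x -0.1870 y -0.0004 z 0.0092 F along 0.41 left 1.85 up 2.09 yaw 0.1679 open 11.3
```

move_arm:
  commands: [0,0,0,-0.02,-0.002,0,5,0,0,0,-0.04,-0.002,0,5,0,0,0,-0.06,-0.002,0,5,0,0,0,-0.08,-0.002,0,5,0,0,0,-0.1,-0.002,0,5,0,0,0,-0.12,-0.002,0,5,0,0,0,-0.14,-0.002,0,5,0,0,0,-0.14,-0.002,0,5]

```text
t: 8.78
eef_pos: [0.5584, -0.0563, 0.0094]
tcp_rot: [0.54, -0.54, 0.456, -0.456]
ft_force: [-0.1, -0.4, -3.5]
opening: 0.136
```

```bash
python3 -c "
from h import *
stat()
p,d,K,T=wrist('w5')
g=cv2.cvtColor(p,cv2.COLOR_BGR2GRAY)
for r in (30,60,90):print(r,g[r,190:365:3].tolist())
cv2.imwrite('pics/w5v.png',p)"
```

```text
t 8.78 st x -0.1513 y -0.0004 z 0.0094 F along -0.38 left 0.19 up -3.45 yaw 0.1687 open 11.6
30 [175, 176, 180, 184, 200, 200, 198, 183, 102, 101, 99, 177, 179, 179, 175, 177, 177, 182, 184, 182, 181, 184, 176, 178, 178, 178, 176, 175, 176, 177, 179, 178, 176, 182, 179, 180, 183, 181, 175, 176, 177, 174, 176, 181, 184, 179, 177, 170, 175, 93, 92, 92, 182, 199, 199, 199, 181, 170, 176]
60 [180, 176, 176, 152, 198, 199, 200, 201, 118, 101, 100, 172, 179, 179, 177, 178, 178, 181, 184, 182, 181, 184, 176, 179, 178, 180, 179, 175, 176, 180, 181, 179, 177, 182, 180, 179, 181, 179, 176, 179, 175, 175, 177, 182, 184, 180, 177, 170, 123, 92, 92, 148, 200, 199, 200, 198, 122, 177, 173]
90 [179, 178, 176, 179, 168, 200, 200, 200, 183, 101, 100, 101, 178, 178, 177, 176, 177, 180, 182, 183, 180, 185, 176, 177, 178, 179, 178, 175, 175, 180, 179, 179, 177, 180, 178, 178, 179, 177, 175, 178, 173, 176, 178, 182, 181, 175, 174, 174, 90, 92, 91, 192, 200, 200, 201, 105, 176, 173, 175]
```

View pics/w5v.png

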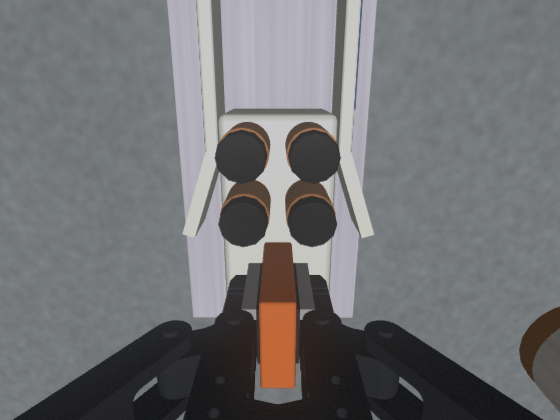

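The nose is inside the narrow walls: wall middle at col 278.5, carrier at 278, so it is centred. Push on to just before the gate.

move_arm:
  commands: [0,0,0,-0.03,0.001,0,5,0,0,0,-0.07,0.001,0,5,0,0,0,-0.11,0.001,0,5,0,0,0,-0.15,0.001,0,5,0,0,0,-0.19,0.001,0,5,0,0,0,-0.23,0.001,0,5,0,0,0,-0.26,0.001,0,5,0,0,0,-0.26,0.001,0,5]

```text
t: 9.82
eef_pos: [0.5475, 0.0086, 0.0092]
tcp_rot: [0.541, -0.54, 0.456, -0.456]
ft_force: [0.2, 0.4, -2.8]
opening: 0.135
```

```bash
python3 -c "
from h import *
stat()"
```

```text
t 9.82 st x -0.0855 y -0.0005 z 0.0092 F along 0.41 left -0.25 up -2.75 yaw 0.1694 open 11.5
```

Clear of side forces. Now push through the gate slowly.

move_arm:
  commands: [0,0,0,-0.02,0,0,5,0,0,0,-0.04,0,0,5,0,0,0,-0.06,0,0,5,0,0,0,-0.08,0,0,5,0,0,0,-0.1,0,0,5,0,0,0,-0.12,0,0,5,0,0,0,-0.14,0,0,5,0,0,0,-0.16,0,0,5]

```text
t: 10.82
eef_pos: [0.5414, 0.0463, 0.0093]
tcp_rot: [0.54, -0.54, 0.456, -0.457]
ft_force: [2.6, -3.9, -0.0]
opening: 0.135
```

```bash
python3 -c "
from h import *
stat()"
```

```text
t 10.82 st x -0.0473 y -0.0010 z 0.0093 F along -4.28 left -1.88 up -0.02 yaw 0.1672 open 11.5
```

move_arm:
  commands: [0,0,0,-0.02,0,0,5,0,0,0,-0.04,0,0,5,0,0,0,-0.06,0,0,5,0,0,0,-0.08,0,0,5,0,0,0,-0.1,0,0,5,0,0,0,-0.12,0,0,5,0,0,0,-0.14,0,0,5,0,0,0,-0.14,0,0,5]

```text
t: 11.82
eef_pos: [0.5347, 0.0824, 0.0092]
tcp_rot: [0.541, -0.54, 0.456, -0.456]
ft_force: [0.7, -0.4, 3.4]
opening: 0.131
```

```bash
python3 - <<'E'
from h import *
stat();p,d=camera("top");c=camera_params("top");q=cv2.resize(p[190:265,115:330],None,fx=3.6,fy=3.6,interpolation=2);cv2.imwrite("pics/t6.png",q)
E
```

```text
t 11.82 st x -0.0107 y -0.0004 z 0.0092 F along -0.54 left -0.61 up 3.39 yaw 0.169 open 11.2
```

View pics/t6.png

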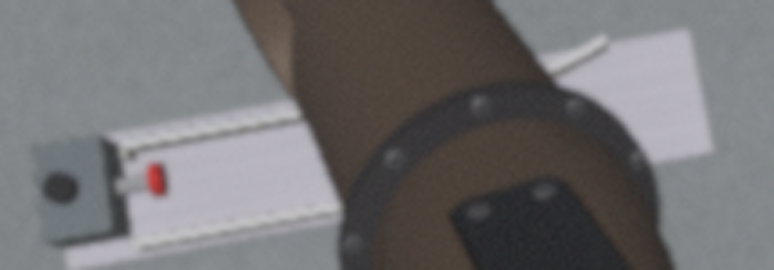

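The top camera is blocked by the arm. Checking the gate from blue pixels in the wrist and side depth.

```bash
cat >> h.py <<'E'
def gatecheck(p,d,K,T,tag):
    C=cloud(d,K,T);hsv=cv2.cvtColor(p,cv2.COLOR_BGR2HSV)
    e=C[...,:2]-S0;dr=np.array([np.sin(TH),np.cos(TH)]);lf=np.array([-np.cos(TH),np.sin(TH)]);X=e@dr;Y=e@lf
    m=(hsv[...,0]>100)&(hsv[...,0]<130)&(hsv[...,1]>100)&(abs(X)<.1)&(abs(Y)<.06)&(C[...,2]<.06)
    if m.sum(): print(tag,"blue",m.sum(),"x",np.percentile(X[m],[2,50,98]).round(3),"y",np.percentile(Y[m],[2,50,98]).round(3),"z",np.median(C[...,2][m]).round(3))
    else: print(tag,"no blue")
E
python3 - <<'E'
from h import *
gatecheck(*wrist("w6"),"wrist")
c=camera_params("side");p,d=camera("side");gatecheck(p,d,c["mtx"],c["pose"],"side")
E
```

```text
wrist blue 1225 x [0.006 0.028 0.056] y [0.025 0.029 0.033] z 0.039
side blue 55 x [0.007 0.035 0.058] y [0.025 0.029 0.033] z 0.038
```

Gate leaf is swung along the flank (x 6..57, y ≈29: about 1.45 rad), with the grip at station x −11, so step 1 is met. Continue.

move_arm:
  commands: [0,0,0,-0.03,-0.0015,0,5,0,0,0,-0.08,-0.0015,0,5,0,0,0,-0.13,-0.0015,0,5,0,0,0,-0.18,-0.0015,0,5,0,0,0,-0.23,-0.0015,0,5,0,0,0,-0.28,-0.0015,0,5,0,0,0,-0.33,-0.0015,0,5,0,0,0,-0.36,-0.0015,0,5]

```text
t: 12.98
eef_pos: [0.5197, 0.171, 0.0095]
tcp_rot: [0.54, -0.54, 0.456, -0.456]
ft_force: [1.1, -0.4, -3.2]
opening: 0.129
```

```bash
python3 - <<'E'
from h import *
stat();p,d,K,T=wrist("w7");gatecheck(p,d,K,T,"wrist")
c=camera_params("side");p,d=camera("side");gatecheck(p,d,c["mtx"],c["pose"],"side")
K,T=c["mtx"],c["pose"];C=cloud(d,K,T);hsv=cv2.cvtColor(p,cv2.COLOR_BGR2HSV);dr=np.array([np.sin(TH),np.cos(TH)]);lf=np.array([-np.cos(TH),np.sin(TH)])
X=(C[...,:2]-S0)@dr;Y=(C[...,:2]-S0)@lf
m=((hsv[...,0]<8)|(hsv[...,0]>172))&(hsv[...,1]>150)&(hsv[...,2]>70)&(X>.15)&(X<.22)&(abs(Y)<.03)
print("red x",np.percentile(X[m],[2,25,50,75,98]).round(4),"y",np.median(Y[m]),m.sum())
E
```

```text
t 12.97 st x 0.0792 y -0.0005 z 0.0095 F along -0.58 left -1.01 up -3.24 yaw 0.1688 open 11.0
wrist blue 2 x [0.042 0.042 0.042] y [-0.034 -0.034 -0.034] z 0.027
side blue 12 x [0.018 0.027 0.033] y [0.01  0.015 0.022] z 0.038
red x [0.1934 0.197  0.1998 0.2015 0.2027] y -0.00024757313840067055 85
```

move_arm:
  commands: [0,0,0,-0.02,0.001,0,5,0,0,0,-0.04,0.001,0,5,0,0,0,-0.06,0.001,0,5,0,0,0,-0.08,0.001,0,5,0,0,0,-0.1,0.001,0,5,0,0,0,-0.12,0.001,0,5,0,0,0,-0.13,0.001,0,5,0,0,0,-0.13,0.001,0,5]

```text
t: 14.08
eef_pos: [0.5144, 0.2021, 0.0092]
tcp_rot: [-0.54, 0.54, -0.456, 0.456]
ft_force: [0.2, 0.4, -2.7]
opening: 0.132
```

```bash
python3 -c "
from h import *
stat();stat()"
```

```text
t 14.07 st x 0.1108 y -0.0006 z 0.0092 F along 0.37 left -0.26 up -2.66 yaw 0.1683 open 11.3
t 14.07 st x 0.1108 y -0.0006 z 0.0092 F along 0.37 left -0.26 up -2.66 yaw 0.1683 open 11.3
```

move_arm:
  commands: [0,0,0,-0.004,0,0,5,0,0,0,-0.008,0,0,5,0,0,0,-0.012,0,0,5,0,0,0,-0.016,0,0,5,0,0,0,-0.016,0,0,5]

```text
t: 14.7
eef_pos: [0.5138, 0.206, 0.0093]
tcp_rot: [-0.54, 0.54, -0.456, 0.456]
ft_force: [0.1, 0.1, -2.6]
opening: 0.139
```

```bash
python3 -c "
from h import *
stat()"
```

```text
t 14.7 st x 0.1147 y -0.0007 z 0.0093 F along 0.10 left -0.08 up -2.64 yaw 0.1682 open 11.9
```

move_arm:
  commands: [0,0,0,-0.004,0,0,5,0,0,0,-0.008,0,0,5,0,0,0,-0.012,0,0,5,0,0,0,-0.016,0,0,5,0,0,0,-0.016,0,0,5]

```text
t: 15.32
eef_pos: [0.5132, 0.2099, 0.0093]
tcp_rot: [0.54, -0.54, 0.456, -0.456]
ft_force: [-0.4, 0.4, -2.7]
opening: 0.133
```

```bash
python3 -c "
from h import *
stat()"
```

```text
t 15.32 st x 0.1187 y -0.0007 z 0.0093 F along 0.42 left 0.32 up -2.66 yaw 0.1682 open 11.4
```

move_arm:
  commands: [0,0,0,-0.004,0,0,5,0,0,0,-0.008,0,0,5,0,0,0,-0.008,0,0,5]

```text
t: 15.7
eef_pos: [0.5128, 0.2119, 0.0093]
tcp_rot: [0.54, -0.54, 0.456, -0.456]
ft_force: [0.1, 0.2, -3.0]
opening: 0.132
```

```bash
python3 -c "
from h import *
stat()"
```

```text
t 15.7 st x 0.1207 y -0.0007 z 0.0093 F along 0.16 left -0.12 up -3.00 yaw 0.1681 open 11.3
```

move_arm:
  commands: [0,0,0,-0.004,0,0,5,0,0,0,-0.008,0,0,5,0,0,0,-0.008,0,0,5]

```text
t: 16.08
eef_pos: [0.5126, 0.2136, 0.0093]
tcp_rot: [-0.54, 0.54, -0.456, 0.456]
ft_force: [0.1, -0.9, -2.3]
opening: 0.136
```

```bash
python3 -c "
from h import *
stat()"
```

```text
t 16.07 st x 0.1224 y -0.0007 z 0.0093 F along -0.91 left 0.09 up -2.33 yaw 0.1679 open 11.6
```

move_arm:
  commands: [0,0,0,-0.004,0,0,5,0,0,0,-0.008,0,0,5,0,0,0,-0.008,0,0,5]

```text
t: 16.45
eef_pos: [0.5123, 0.2151, 0.0093]
tcp_rot: [-0.54, 0.54, -0.456, 0.457]
ft_force: [0.7, -4.4, -0.5]
opening: 0.133
```

```bash
python3 -c "
from h import *
stat()"
```

```text
t 16.45 st x 0.1240 y -0.0007 z 0.0093 F along -4.49 left 0.08 up -0.50 yaw 0.1676 open 11.3
```

move_arm:
  commands: [0,0,0,-0.004,0,0,5,0,0,0,-0.008,0,0,5,0,0,0,-0.008,0,0,5]

```text
t: 16.82
eef_pos: [0.5121, 0.2166, 0.0093]
tcp_rot: [-0.54, 0.54, -0.456, 0.457]
ft_force: [1.5, -5.6, 1.8]
opening: 0.136
```

```bash
python3 -c "
from h import *
stat()"
```

```text
t 16.82 st x 0.1254 y -0.0007 z 0.0093 F along -5.82 left -0.50 up 1.75 yaw 0.1671 open 11.6
```

move_arm:
  commands: [0,0,0,-0.004,0,0,5,0,0,0,-0.004,0,0,5,0,0,0,-0.004,0,0,5]

```text
t: 17.2
eef_pos: [0.512, 0.2171, 0.0093]
tcp_rot: [-0.539, 0.54, -0.456, 0.457]
ft_force: [0.7, -8.1, 3.3]
opening: 0.129
```

```bash
python3 -c "
from h import *
stat();camera('top');stat();camera('top');stat()
c=camera_params('side');p,d=camera('side');gatecheck(p,d,c['mtx'],c['pose'],'side')"
```

```text
t 17.2 st x 0.1260 y -0.0007 z 0.0093 F along -8.13 left 0.70 up 3.31 yaw 0.1668 open 11.0
t 17.25 st x 0.1260 y -0.0007 z 0.0093 F along -8.10 left 1.18 up 3.04 yaw 0.1668 open 11.1
t 17.3 st x 0.1260 y -0.0007 z 0.0093 F along -7.48 left 1.53 up 3.14 yaw 0.1669 open 11.3
side blue 84 x [-0.001  0.002  0.004] y [0.007 0.017 0.026] z 0.026
```

7.7 N held for 0.5 s or more and the gate has fallen shut. Let go here, then lift.

move_arm:
  commands: [0,0,0,0,0,0,14,0,0,0,0,0,0,20,0,0,0,0,0,0,35,0,0,0,0,0,0,45,0,0,0,0,0,0,45,0,0,0,0,0,0,45]

```text
t: 18.1
eef_pos: [0.5117, 0.2187, 0.0093]
tcp_rot: [-0.54, 0.54, -0.456, 0.456]
ft_force: [0.4, 1.0, 0.1]
opening: 0.527
```

```bash
python3 -c "
from h import *
stat()"
```

```text
t 18.1 st x 0.1276 y -0.0007 z 0.0093 F along 0.93 left -0.52 up 0.09 yaw 0.168 open 45.0
```

move_arm:
  commands: [0,0,0,0,-0.03,0,45,0,0,0,0,-0.1,0,45,0,0,0,0,-0.2,0,45,0,0,0,0,-0.35,0,45,0,0,0,0,-0.5,0,45,0,0,0,0,-0.6,0,45,0,0,0,0,-0.6,0,45]

```text
t: 18.98
eef_pos: [0.5131, 0.2196, 0.1626]
tcp_rot: [0.542, -0.538, 0.455, -0.457]
ft_force: [0.4, 0.3, 0.2]
opening: 0.529
```

```bash
python3 - <<'E'
from h import *
stat();p,d,K,T=wrist("w9");gatecheck(p,d,K,T,"wrist")
C=cloud(d,K,T);dr=np.array([np.sin(TH),np.cos(TH)]);lf=np.array([-np.cos(TH),np.sin(TH)])
X=(C[...,:2]-S0)@dr;Y=(C[...,:2]-S0)@lf;z=C[...,2]
m=(z>.04)&(z<.05)&(X>.08)&(X<.21)&(abs(Y)<.04)
m&=cv2.cvtColor(p,cv2.COLOR_BGR2HSV)[...,1]<80
P=np.c_[X[m],Y[m]].astype(np.float32)*1000;print("block",m.sum(),np.median(z[m]),cv2.minAreaRect(P),np.percentile(P[:,0],[1,99]))
hsv=cv2.cvtColor(p,cv2.COLOR_BGR2HSV);r=((hsv[...,0]<8)|(hsv[...,0]>172))&(hsv[...,1]>150)&(X>.15)&(X<.22)&(abs(Y)<.03)
if r.sum():print("red x",np.percentile(X[r],[1,50,99]),r.sum())
c=camera_params("side");p2,d=camera("side");gatecheck(p2,d,c["mtx"],c["pose"],"side")
cv2.imwrite("pics/end.png",np.hstack([cv2.resize(p,(400,300)),cv2.resize(p2,(400,300))]))
E
```

```text
t 18.98 st x 0.1282 y -0.0022 z 0.1626 F along 0.24 left -0.48 up 0.19 yaw 0.168 open 45.2
wrist blue 167 x [-0.001  0.001  0.002] y [-0.024  0.002  0.027] z 0.039
block 3439 0.04511181756882121 ((148.25595092773438, 0.02281951904296875), (48.04305648803711, 89.22433471679688), 89.85771179199219) [104.83123413 192.77642426]
red x [0.19414396 0.19739235 0.20116226] 217
side blue 69 x [-0.     0.002  0.004] y [-0.024  0.011  0.024] z 0.024
```

View pics/end.png

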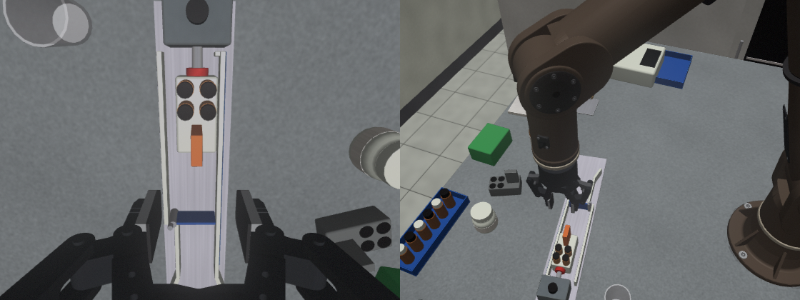

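The carrier is flat on the floor (block top 45 mm), centred to 0.02 mm and straight. Its nose at x 193 meets the red buffer (face about 194), and the gate is shut across x ≈ 1. Handing in.

```bash
python3 -c "
from plant import *
print(get_state()['t'],hand_in())"
```

```text
the job is handed in; nothing more can be done
19.075 None
```

The job is done and handed in at t = 19.1 s. The carrier went through the gate nose first and was pressed against the buffer at about 7.5–8 N for at least 0.1 s of direct readings. I let it go there.

**Last checks:**
- **Carrier:** it stands straight on the lane floor, with its block top at about 45 mm (44 expected). Its middle is within 1 mm of the lane's, and its nose (x ≈ 193) meets the buffer face (x ≈ 194).
- **Gate:** it swung open to about 1.45 rad as the carrier passed. It has fallen shut at x ≈ 1 mm, seen by both the wrist and side cameras.
- **Forces:** the readings I took showed at most about 4.3 N along the lane near the gate and about 8 N at the buffer, taken between moves only.
- **Other things on the bench:** I did not measure whether they shifted. Those in view looked untouched, and the arm never came near them.

**What disagreed:**
- **Tool length:** the real fingertips sat about 43 mm short of the reported tool point. My first grip closed above the fin without moving the carrier. I measured the offset from the images, went down the extra distance and gripped again.
- **Contact force:** I could not measure the final force on the buffer after letting go; contact there is judged from the picture and depth only.

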